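Try a shelf-post cap on the thread gauge and sort it

ROBOT

A 6-joint arm with a two-finger parallel gripper is mounted at the origin on the work surface. World frame = base frame: x ahead of the robot, y to its left, z up, the work surface at z = 0. Lengths are in m, angles in rad, forces in N, time in s.
With the tool pointing down it reaches from about 0.25 to 0.85 m from the base axis. Payload 12.5 kg.
Tool frame: the origin (TCP) lies midway between the tips of the shut fingers; the grasp point (between the pads) lies 19 mm behind it; z points along the fingers, y is the line along which they close (so a half turn about z gives the same grasp; the last joint's range is limited). The gripper opens to 93 mm and grips with 3 to 60 N. Pads are 15 mm wide; open, the fingers measure 128 mm over their backs; the gripper's body (75 mm by 188 mm) begins 65 mm behind the grasp point.
Start: joints at [-1.188, 0.351, 1.652, -0, 1.139, -0.085], TCP at [0.248, -0.491, 0.219] pointing down, gripper open.
Joint ranges: [-2.75, 2.75], [-0.79, 2.1], [0.01, 2.65], [-1.57, 4.71], [0.07, 3.14], [-2.87, 2.87]. Speed limits (rad/s): [2.22, 2.22, 2.79, 3.14, 3.14, 3.14].

INTERFACE

Orientations are given as a unit quaternion [w, x, y, z].
In Python, from rig import readout, eyes, ctrl gives the robot as it stands.
- The arm moves only by the shell command python3 -m crank 'ROWS' [FORCE]. ROWS is JSON, a list that holds one entry, the list of rows, each a list of 7 numbers: the opening, from -1 (shut) to 1 (fully open), then the shift along the tool's x, y, z in cm, then the turn, a rotation vector about the tool's x, y, z in degrees. In form: [[[gripper, tx, ty, tz, wx, wy, wz], ...]]. A call has 1 to 5 rows; each row is the pose to reach, as a shift and turn from the pose commanded when the call began, along the tool's axes at that moment; what a row does not reach only later rows make up. A row lasts 1/12 s, in which the tool goes at most 41.7 mm and 7.16 degrees, less where a joint would pass 70% of its speed; a pose out of reach is approached as far as the arm can. A call with a gripper value outside its range is refused whole. The fingers move at their own pace and stop on an object; FORCE is the grip in N (left out, the last holds). Time passes only in rows, so rows that repeat a pose let the fingers close. It gives the time, the measured TCP pose, the force, the opening and the grip force at its end, in the units of the state.
- readout.get_state(): the state, without advancing time (a new reading comes with each control period).
- eyes.camera(name): name is "side" or "top" or "wrist"; returns (picture, depth): 420x560x3 uint8, red, green, blue; 420x560 float32, m along the optical axis (not along the pixel's ray), 0 where there is no reading.
- eyes.camera_params(name): a dict with "vfov" (degrees; the focal length in pixels is half the picture's height over the tangent of half this angle, whatever the lens; pixels are square), "cx", "cy" (the principal point, pixels), "position" and "attitude" of the camera in the world; the wrist camera has in their place "T_tool_cam" (4x4, takes a point from camera to tool coordinates, whose origin is the TCP and whose axes are the flange's). Camera axes: x right, y down, z forward; pixel columns grow to the right and rows downward; lengths in m; the calibration is good to about 2 mm. A picture is of the moment at which its call begins: read the wrist's pose just before it. camera_params takes no time and is no camera call.
- ctrl.finish_job(): hands the job in; it is judged then, once.
The state is a dict: "time": time; "joint_positions": joint angles; "dq": joint speeds; "joint_torque": joint torques, N m; "position": TCP position; "orientation": TCP orientation; "wrist_force": force on the tool from outside, world axes, zero at the start; "ft_torque": the same for the moment, N m; "opening": finger opening in m; "finger_force": force on a finger pad.
Only numpy, scipy, OpenCV 4.12 (cv2) and the standard library are available. Lean on these libraries where they do the work, as an engineer would, in place of code of your own. Each camera call takes 0.05 s, during which the arm holds its last target. There are 200 camera calls.

TASK

Screw the grey twist cap with the bar grip clockwise onto the threaded gauge, gently, until it will turn no further, and feel whether it goes fully home on the plate or jams a few millimetres short. Then unscrew it and set it down upright, gently: in the square tray if it went home, in the round tub if it did not. Leave the other things on the desk where they are, and never force the cap on the gauge.

Things in the scene. Friction and masses are not known exactly. Their poses are not given: they have to be found in the camera images.
- cap: Grey die-cast twist cap for a shelf post, about 250 g: a ribbed round skirt, open below, 49 mm across and 34 mm high, with a grip bar across its flat top, 56 mm high in all. Origin: centre of the underside; z up along the turning axis, x along the bar. It stands upright on the desk at the start.
- cap_bar (a point): Centre of the cap's grip bar, 45 mm above the cap's underside. Bar: 44 mm long along the cap's x, 12 mm thick along y, 22 mm high. A black mark on its top shows the +x half. Gripped lightly (about 8 N), it slips in the fingers when the cap lands or binds, before much force builds up; a firm grip does not.
- cap_lugs (a point): On the cap's axis, 6.5 mm above the rim, level with three lugs in the 42 mm bore: at the cap's +x and 120 degrees either way (a third of a turn makes no difference to the thread). Deep in the socket there may be a moulding fault, unseen, in about half of the starts: such a cap stops on the gauge about 4 mm short of home.
- gauge: Thread gauge, fixed: dark steel plate 110 x 110 x 12 mm with an upright aluminium stub at its centre, 29 mm thick (37 mm over the thread), 24 mm high, bevelled at the top. Right-hand thread, three starts, 30 mm a turn (12 degrees a mm). Origin: centre of the plate's underside; z up; a steel rib on the plate shows +x. Keep the contact force of cap on gauge below 80 N; 0.2 N m at the stop is ample.
- gauge_top (a point): Top of the nib (18 mm across, 6 mm high) on the stub, 42 mm above the desk. A cap set on with its x along the gauge's x (or a third of a turn off) rests 8 to 9 mm above home. A sound one then sits on the plate after 100 degrees clockwise from above and binds by about 125; a faulty one stops after 55 and binds by about 90. Other angles work but need up to 120 degrees more.
- gauge_seat (a point): Centre of the plate's top face, round the stub's foot, 12 mm above the desk; axes as the gauge. A sound cap screwed home has its origin here, a faulty one 4 mm above. A cap has about 1.5 mm of side play and 2 mm of end play on the thread. To come off it must be turned back anticlockwise to where it was set on; pulling does not free it.
- tray: Square open black tray, fixed, for sound caps: 140 x 140 mm outside, 30 mm high, 4 mm walls. Origin: centre of the underside.
- tray_in (a point): Centre of the inner floor of the square tray.
- tub: Round open black tub, fixed, for faulty caps: 140 mm across the rim, 34 mm high, 4 mm wall. Origin: centre of the underside.
- tub_in (a point): Centre of the inner floor of the round tub (the flat floor is more than 110 mm across).
- mug: Bystander: white mug, 80 mm across, 90 mm high. Origin: centre of the underside.
- tape_roll: Bystander: flat cardboard roll, 90 mm across, 24 mm high. Origin: centre of the underside.
- stapler: Bystander: stapler, 140 mm long (x), 36 mm wide, 52 mm high. Origin: centre of the underside.
- screwdriver: Bystander: screwdriver lying on the desk along its x.
- small_cap: Bystander: plain small grey cap without a grip bar, 34 mm across, 24 mm high. Origin: centre of the underside.
- notes: Bystander: pad of notes, 76 x 76 x 18 mm. Origin: centre of the underside.
- cleaner: Bystander: clear bottle, 64 mm across, 170 mm high. Origin: centre of the underside.
Things that resemble listed ones, but are neither listed nor needed, are in the scene too. Several things have the shape of the cap; the one meant has the colours described above. Leave any pink look-alike of the gauge alone.

How it is judged:
By the outcome, as a careful person would: the job done as asked, in the order asked, and still so for the second after the job is handed in, with the robot touching nothing.
It also fails if it takes over 67 s, if anything falls off the work surface, if the arm or the gripper's body presses on something with over 40 N, if the wrist force passes 120 N, or if a joint passes its speed limit or range.

## Working session

There is one attempt and no reset: what is moved stays moved. The work goes in short steps, Python scripts to look and compute and a shell command to move; the robot and the scene stay as the last step left them, time stands still between calls to the robot, and variables do not carry over. Pictures are saved under pics/ and viewed, at most 10 in all, crops included, and the job is handed in when it is done.

```bash
ls; mkdir -p pics
python3 - <<'E'
from rig import readout, eyes
import cv2, numpy as np
print(readout.get_state())
for n in ("top","side"):
    p,d=eyes.camera(n); cv2.imwrite(f"pics/{n}0.png",p[:,:,::-1]); np.save(f"pics/{n}0.npy",d); print(n,eyes.camera_params(n),(d>0).mean())
print(eyes.camera_params("wrist"))
E
```

```text
pics
{'time': 0.0, 'joint_positions': array([-1.18761072e+00,  3.51214581e-01,  1.65243185e+00, -8.31836871e-06,
        1.13911339e+00, -8.46161219e-02]), 'dq': array([-4.13915460e-05, -1.61181095e-03,  1.13983635e-03,  3.40370366e-04,
       -1.68634073e-04,  7.71489119e-04]), 'joint_torque': array([ 1.65940742e-04, -4.97315097e+01, -2.85260081e+01,  6.99773454e-02,
        2.56701704e-02, -9.76453930e-05]), 'position': array([ 0.24788976, -0.49057444,  0.21811035]), 'orientation': array([-5.76532206e-04,  9.72769111e-01,  2.31775574e-01, -9.05316705e-05]), 'wrist_force': array([-0.18946627,  0.65521492, -0.07156685]), 'ft_torque': array([0.01836206, 0.03042946, 0.03229398]), 'finger_force': 0.0, 'opening': 0.09259284736115504}
top {'vfov': 46.414692394898154, 'cx': 280.27999060914823, 'cy': 212.37989786318306, 'position': array([ 0.3428373 , -0.04155726,  1.17004301]), 'attitude': array([-0.05437846,  0.7085855 , -0.70155261,  0.05266403])} 0.9960374149659864
side {'vfov': 55.612654654893085, 'cx': 282.89091224982405, 'cy': 209.35584439495642, 'position': array([0.45093158, 0.71824336, 0.71532717]), 'attitude': array([ 0.02113176, -0.04354253,  0.90696469, -0.41841672])} 0.99578231292517
{'vfov': 60.25925936081599, 'cx': 280.3072914521445, 'cy': 210.79022548021, 'T_tool_cam': array([[ 4.47071664e-04, -9.70937243e-01, -2.39333806e-01,
         6.51014296e-02],
       [ 9.99998430e-01,  2.37261519e-05,  1.77172780e-03,
         5.25285677e-04],
       [-1.71455803e-03, -2.39334223e-01,  9.70935729e-01,
        -1.65936525e-01],
       [ 0.00000000e+00,  0.00000000e+00,  0.00000000e+00,
         1.00000000e+00]])}
```

View pics/top0.png

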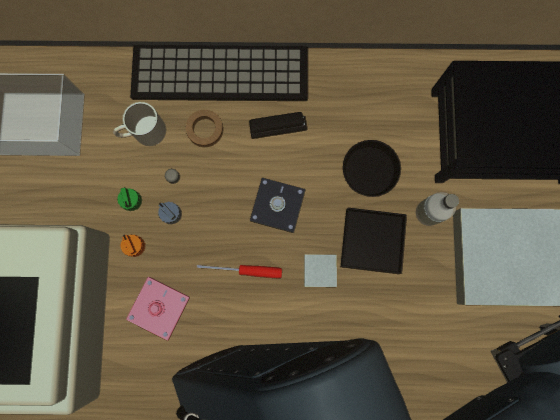

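View pics/side0.png

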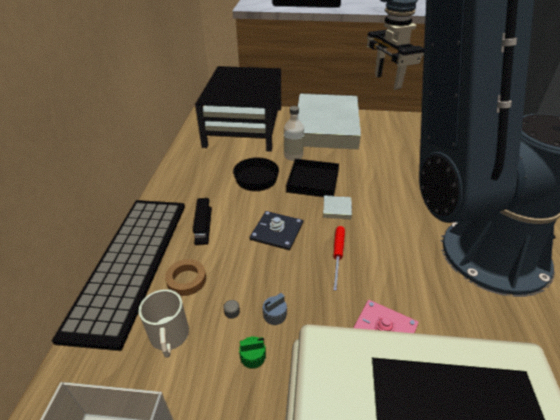

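The top view shows the cap at (168,212), the gauge at (278,204), the tray at (374,240) and the tub at (372,168). The side view shows the cap at (275,308) and the gauge at (277,228). Next: zoomed crops and measurements.

```bash
cat > h.py <<'E'
import numpy as np, cv2
from rig import readout, eyes
from scipy.spatial.transform import Rotation as R
def rot(q): return R.from_quat([q[1],q[2],q[3],q[0]]).as_matrix()
def cam(n,st=None):
    c=eyes.camera_params(n); f=210/np.tan(np.radians(c["vfov"]/2))
    if n=="wrist":
        T=c["T_tool_cam"]; A=rot(st["orientation"]); return f,c["cx"],c["cy"],A@T[:3,:3],A@T[:3,3]+st["position"]
    return f,c["cx"],c["cy"],rot(c["attitude"]),np.array(c["position"])
def plane(K,uv,z):
    f,cx,cy,A,p=K; uv=np.atleast_2d(uv).astype(float)
    r=np.c_[(uv[:,0]-cx)/f,(uv[:,1]-cy)/f,np.ones(len(uv))]@A.T
    return p+r*((z-p[2])/r[:,2])[:,None]
def cloud(K,d):
    f,cx,cy,A,p=K; v,u=np.mgrid[:420,:560]
    return np.stack([(u-cx)/f*d,(v-cy)/f*d,d],-1)@A.T+p
E
python3 - <<'E'
from h import *
im=cv2.imread("pics/top0.png"); d=np.load("pics/top0.npy"); K=cam("top"); P=cloud(K,d)
def box(u0,u1,v0,v1,z0,z1):
    s=P[v0:v1,u0:u1].reshape(-1,3); return s[(s[:,2]>z0)&(s[:,2]<z1)]
print("desk z",np.median(P[300:330,220:300,2]))
for n,b in dict(cap=(150,188,195,230,.04,.07),skirt=(150,188,195,230,.026,.042),gtop=(262,295,188,220,.033,.05),plate=(245,310,172,238,.008,.016),tray=(335,412,202,278,.02,.04),tub=(338,406,136,200,.025,.045)).items():
    s=box(*b); r=cv2.minAreaRect((s[:,:2]*1000).astype(np.float32)); print(n,len(s),s.mean(0).round(4),"zmax",s[:,2].max().round(4),r)
a=cv2.resize(im[190:235,145:195],None,fx=8,fy=8,interpolation=cv2.INTER_CUBIC); b=cv2.resize(im[172:238,245:312],None,fx=5.45,fy=5.45,interpolation=cv2.INTER_CUBIC)
b=cv2.resize(b,(380,360));cv2.imwrite("pics/c1.png",np.hstack([a,b]))
E
```

```text
desk z 0.00033058093702831304
cap 112 [0.5145 0.2239 0.0549] zmax 0.0614 ((515.80517578125, 225.56390380859375), (45.86281204223633, 12.046588897705078), 43.54817199707031)
skirt 255 [0.5141 0.2231 0.0337] zmax 0.0403 ((514.5277099609375, 223.5979461669922), (47.064910888671875, 49.96559524536133), 51.51250076293945)
gtop 106 [ 0.5375 -0.0309  0.0381] zmax 0.0462 ((535.9686889648438, -31.789947509765625), (29.763465881347656, 29.56953239440918), 10.964498519897461)
plate 1697 [ 0.5378 -0.0306  0.0122] zmax 0.016 ((538.8366088867188, -30.72870635986328), (109.83287811279297, 110.47509002685547), 75.20089721679688)
tray 534 [ 0.4555 -0.2609  0.0291] zmax 0.0361 ((443.1884765625, -250.04290771484375), (153.42034912109375, 164.00108337402344), 83.55010986328125)
tub 464 [ 0.6368 -0.2616  0.0326] zmax 0.0422 ((625.8421020507812, -253.829833984375), (136.34017944335938, 137.75587463378906), 44.254966735839844)
```

View pics/c1.png

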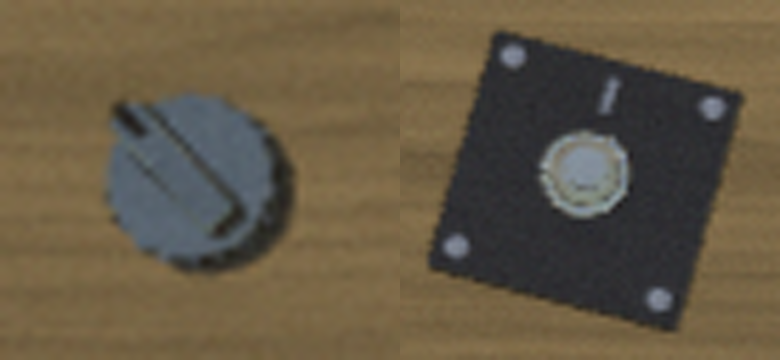

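The left crop shows the cap with its bar's black mark at the upper left (+x half at about yaw 44°). The right crop shows the gauge rib pointing up and slightly right (yaw about -15°). I'll move over the cap.

```bash
python3 -m crank '[[[1,14,-13,0,0,0,0],[1,14,-13,0,0,0,0],[1,14,-13,0,0,0,0],[1,14,-13,0,0,0,0],[1,14,-13,0,0,0,0]]]' 8
python3 -m crank '[[[1,14,-13,0,0,0,0],[1,14,-13,0,0,0,0],[1,14,-13,0,0,0,0],[1,14,-13,0,0,0,0],[1,14,-13,0,0,0,0]]]'
python3 -m crank '[[[1,14,-13,0,0,0,0],[1,14,-13,0,0,0,0],[1,14,-13,0,0,0,0],[1,14,-13,0,0,0,0],[1,14,-13,0,0,0,0]]]'
python3 -m crank '[[[1,14,-13,0,0,0,0],[1,14,-13,0,0,0,-17],[1,14,-13,0,0,0,-17],[1,14,-13,0,0,0,-17],[1,14,-13,0,0,0,-17]]]'
python3 -m crank '[[[1,0,0,0,0,0,0],[1,0,0,0,0,0,0],[1,0,0,0,0,0,0]]]'
cat >> h.py <<'E'
def shot(name):
    st=readout.get_state(); p,d=eyes.camera("wrist"); cv2.imwrite(f"pics/{name}.png",p[:,:,::-1]); np.save(f"pics/{name}.npy",d)
    K=cam("wrist",st); return st,p,d,K,cloud(K,d)
def yaw(st):
    x=rot(st["orientation"])[:,0]; return np.degrees(np.arctan2(x[1],x[0]))
def rect(s):
    c=s[:,:2]-s[:,:2].mean(0); w,V=np.linalg.eigh(c.T@c); a=np.degrees(np.arctan2(V[1,1],V[0,1]))
    return cv2.minAreaRect((s[:,:2]*1000).astype(np.float32)), a
def todo(st,xy,z,ty):  # tool-axis shift in cm, turn deg
    d=np.array([*xy,z])-st["position"]; print("shift cm",(rot(st["orientation"]).T@d*100).round(2),"turn z",round((yaw(st)-ty+180)%360-180,2))
E
python3 - <<'E'
from h import *
st,p,d,K,P=shot("w1")
print(st["position"],yaw(st),st["joint_positions"].round(2),"desk",np.median(P[...,2]))
m=(abs(P[...,0]-.515)<.04)&(abs(P[...,1]-.224)<.04)
for a,b in((.05,.062),(.03,.038)):
    s=P[m&(P[...,2]>a)&(P[...,2]<b)]; print(len(s),s.mean(0).round(4),np.median(s[:,2]),rect(s))
E
```

```text
time: 0.52
position: [0.3147, -0.3084, 0.2184]
orientation: [-0.001, 0.973, 0.232, -0.0]
wrist_force: [0.2, 0.1, -0.0]
opening: 0.0931
finger_force: 0.0
time: 0.93
position: [0.381, -0.1295, 0.2186]
orientation: [-0.0, 0.973, 0.232, 0.0]
wrist_force: [0.3, -1.0, -0.2]
opening: 0.0928
finger_force: 0.0
time: 1.35
position: [0.4476, 0.0499, 0.2186]
orientation: [-0.0, 0.973, 0.233, 0.0]
wrist_force: [0.6, -1.5, 0.4]
opening: 0.0928
finger_force: 0.0
time: 1.77
position: [0.5138, 0.2292, 0.2182]
orientation: [-0.0, 0.927, 0.375, 0.0]
wrist_force: [-0.4, -0.6, -1.1]
opening: 0.0932
finger_force: 0.0
time: 2.02
position: [0.513, 0.2252, 0.2183]
orientation: [0.0, 0.928, 0.373, -0.001]
wrist_force: [-0.3, 0.1, -0.2]
opening: 0.093
finger_force: 0.0
[0.51295057 0.22520546 0.21825497] 43.79987115230352 [ 0.33  0.37  1.62 -0.    1.15  1.14] desk 0.001114822161929735
605 [0.5183 0.2271 0.0557] 0.05569789474030268 (((518.4984130859375, 227.265625), (44.49905014038086, 11.269161224365234), 43.950443267822266), np.float64(-136.18849818610403))
1307 [0.5182 0.2276 0.0339] 0.03387787266779968 (((518.0653076171875, 227.2865447998047), (46.99174880981445, 48.25787353515625), 41.478023529052734), np.float64(134.2793766144919))
```

View pics/w1.png

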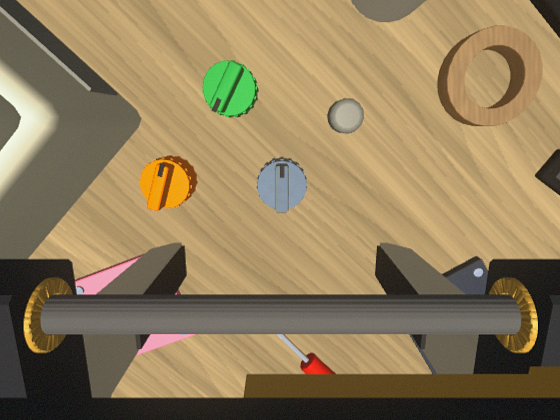

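The wrist view shows the grey cap at (282,185), with its mark pointing to image-up (tool +x), so it is aligned with the tool. The finger tips must stay above the skirt's top at 34 mm, so I'll take TCP z to 37 mm.

```bash
python3 -c "
from h import *
todo(readout.get_state(),(.5183,.2273),.037,43.9)"
```

```text
shift cm [ 0.56  0.19 18.15] turn z -0.14
```

```bash
python3 -m crank '[[[0,0.56,0.19,4,0,0,0],[0,0.56,0.19,8,0,0,0],[0,0.56,0.19,12,0,0,0],[-0.2,0.56,0.19,14,0,0,0],[-0.3,0.56,0.19,15,0,0,0]]]' 12
python3 -m crank '[[[-0.3,0,0,1,0,0,0],[-0.3,0,0,2,0,0,0],[-0.3,0,0,2.8,0,0,0],[-0.3,0,0,3.15,0,0,0],[-0.3,0,0,3.15,0,0,0]]]'
python3 -m crank '[[[-0.6,0,0,0,0,0,0],[-1,0,0,0,0,0,0],[-1,0,0,0,0,0,0],[-1,0,0,0,0,0,0],[-1,0,0,0,0,0,0]]]'
python3 -m crank '[[[-1,0,0,0,0,0,0],[-1,0,0,0,0,0,0],[-1,0,0,-0.3,0,0,0],[-1,0,0,-1,0,0,0],[-1,0,0,-2,0,0,0]]]'
python3 -m crank '[[[-1,0,0,-2,0,0,0],[-1,0,0,-5,0,0,0],[-1,0,0,-8,0,0,0],[-1,0,0,-11,0,0,0],[-1,0,0,-12,0,0,0]]]'
python3 - <<'E'
from h import *
st,p,d,K,P=shot("w2"); print(st["position"],yaw(st),st["opening"],st["finger_force"],st["wrist_force"])
E
```

```text
time: 2.48
position: [0.5171, 0.2265, 0.0659]
orientation: [-0.0, 0.928, 0.372, -0.002]
wrist_force: [-0.6, 0.1, -0.8]
opening: 0.0639
finger_force: 0.0
time: 2.9
position: [0.5188, 0.2282, 0.037]
orientation: [-0.0, 0.928, 0.373, -0.0]
wrist_force: [0.3, -1.0, 0.4]
opening: 0.0338
finger_force: 0.0
time: 3.32
position: [0.5188, 0.2284, 0.0374]
orientation: [-0.0, 0.928, 0.373, 0.0]
wrist_force: [-1.2, -0.2, 1.6]
opening: 0.0118
finger_force: 12.0
time: 3.73
position: [0.5181, 0.228, 0.057]
orientation: [-0.0, 0.928, 0.373, -0.001]
wrist_force: [-0.3, -0.1, -2.6]
opening: 0.0118
finger_force: 12.0
time: 4.15
position: [0.5203, 0.2288, 0.1821]
orientation: [0.0, 0.928, 0.373, 0.003]
wrist_force: [0.6, -0.2, -2.3]
opening: 0.0124
finger_force: 12.0
[0.52025671 0.22878522 0.18210531] 43.805704081190136 0.0123583787342432 11.996855288743973 [ 0.56527183 -0.17201784 -2.33738961]
```

View pics/w2.png

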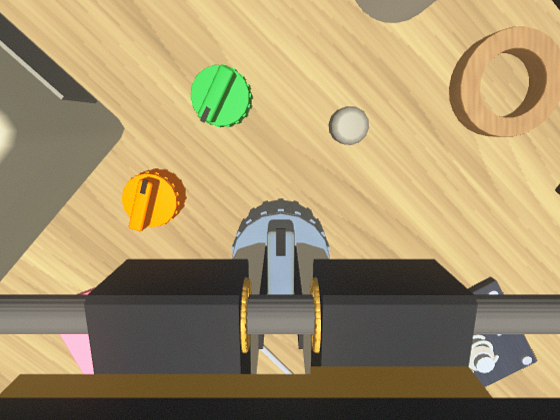

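The view shows the cap held by its bar, with the mark at (281,240) and the skirt's front edge near (281,200). Its weight reads about 2.4 N. Next I'll turn it to yaw 105° and view the gauge from about 90 mm off.

```bash
python3 -m crank '[[[-1,-10.5,14,0,0,0,0],[-1,-10.5,14,0,0,0,0],[-1,-10.5,14,0,0,0,0],[-1,-10.5,14,0,0,0,0],[-1,-10.5,14,0,0,0,0]]]' 12
python3 -m crank '[[[-1,-10.5,14,0,0,0,-32],[-1,-10.5,14,0,0,0,-32],[-1,-10.5,14,0,0,0,-32],[-1,-10.5,14,0,0,0,-32],[-1,-10.5,14,0,0,0,-32]]]'
python3 -m crank '[[[-1,0,0,0,0,0,-29.4],[-1,0,0,0,0,0,-29.4],[-1,0,0,0,0,0,-29.4],[-1,0,0,0,0,0,-29.4],[-1,0,0,0,0,0,-29.4]]]'
python3 -m crank '[[[-1,0,0,0,0,0,0],[-1,0,0,0,0,0,0],[-1,0,0,0,0,0,0]]]'
python3 - <<'E'
from h import *
c=eyes.camera_params("wrist");T=c["T_tool_cam"];f=210/np.tan(np.radians(c["vfov"]/2))
for n,uv,z in(("bar end top",(281,222),-.019),("skirt edge",(281,213),.003),("skirt base",(281,200),.037)):
    print(n,plane((f,c["cx"],c["cy"],T[:3,:3],T[:3,3]),uv,z).round(4))
st,p,d,K,P=shot("w3"); print(st["position"],yaw(st),st["joint_positions"].round(2),st["time"],st["opening"])
m=(abs(P[...,0]-.538)<.075)&(abs(P[...,1]+.031)<.075)
for a,b in((.008,.016),(.031,.039),(.039,.046)):
    s=P[m&(P[...,2]>a)&(P[...,2]<b)]; print(len(s),s.mean(0).round(4),rect(s))
E
```

```text
time: 4.62
position: [0.5396, 0.0497, 0.1757]
orientation: [0.0, 0.928, 0.372, -0.001]
wrist_force: [0.5, -0.6, -3.5]
opening: 0.0119
finger_force: 12.0
time: 5.03
position: [0.5605, -0.1225, 0.1757]
orientation: [-0.0, 0.788, 0.616, -0.001]
wrist_force: [-0.1, 0.3, -2.5]
opening: 0.0121
finger_force: 12.0
time: 5.45
position: [0.5604, -0.1189, 0.1756]
orientation: [-0.001, 0.605, 0.796, -0.0]
wrist_force: [-0.2, -0.7, -2.3]
opening: 0.0118
finger_force: 12.0
time: 5.7
position: [0.5609, -0.119, 0.1767]
orientation: [-0.0, 0.608, 0.794, -0.0]
wrist_force: [0.5, 0.2, -2.5]
opening: 0.0117
finger_force: 12.0
bar end top [[ 0.0238 -0.0002 -0.019 ]]
skirt edge [[ 0.0221 -0.0002  0.003 ]]
skirt base [[ 0.0212 -0.0001  0.037 ]]
[ 0.56085142 -0.11901226  0.17673196] 105.04464414012268 [-0.29  0.44  1.63  0.    1.07 -0.55] 5.7 0.01174347978838382
14927 [ 0.5402 -0.0272  0.0118] (((540.8143310546875, -29.133567810058594), (110.19588470458984, 110.41687774658203), 75.22057342529297), np.float64(-156.81171785253443))
682 [ 0.5407 -0.0296  0.0337] (((540.5166015625, -31.27727699279785), (33.22216033935547, 31.54205322265625), 29.436662673950195), np.float64(-138.52036571626897))
413 [ 0.5408 -0.0293  0.0417] (((540.715087890625, -29.207134246826172), (17.146259307861328, 17.327970504760742), 29.505447387695312), np.float64(54.181432194288725))
```

View pics/w3.png

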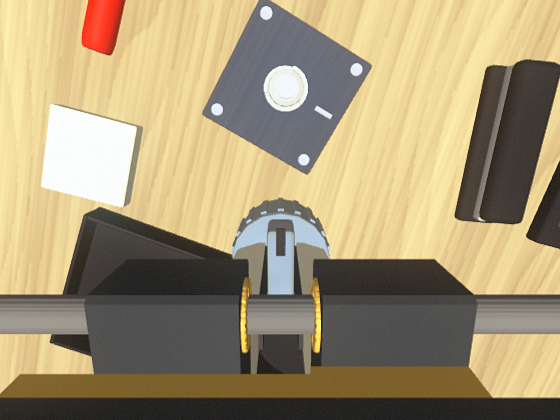

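The view shows the gauge stub at (286,88) with the rib at (323,112), and the cap still held. The measured sizes match: plate 110 mm, nib 17 mm, heights 12 and 42 mm.

```bash
python3 -c "
from h import *
todo(readout.get_state(),(.5406,-.0294),.085,105.2)"
```

```text
shift cm [9.18 0.38 9.19] turn z -0.12
```

```bash
python3 -m crank '[[[-1,3.5,0.2,0,0,0,0],[-1,7,0.38,0,0,0,0],[-1,9.18,0.38,0,0,0,0],[-1,9.18,0.38,3,0,0,0],[-1,9.18,0.38,6,0,0,0]]]' 12
python3 -m crank '[[[-1,0,0,1.5,0,0,0],[-1,0,0,3.2,0,0,0],[-1,0,0,3.2,0,0,0],[-1,0,0,3.2,0,0,0],[-1,0,0,3.2,0,0,0]]]' 8
python3 - <<'E'
from h import *
st=readout.get_state(); print(st["position"],yaw(st),st["wrist_force"]); todo(st,(.5406,-.0294),.085,105.2)
p,d=eyes.camera("side"); K=cam("side")
f,cx,cy,A,o=K; q=A.T@(np.array([.5406,-.0294,.05])-o); u,v=int(q[0]/q[2]*f+cx),int(q[1]/q[2]*f+cy)
cv2.imwrite("pics/s1.png",cv2.resize(p[v-50:v+40,u-60:u+60,::-1],None,fx=6,fy=6,interpolation=cv2.INTER_CUBIC))
E
```

```text
time: 6.17
position: [0.5415, -0.0284, 0.1179]
orientation: [0.002, 0.607, 0.795, 0.001]
wrist_force: [-0.6, -0.9, -3.1]
opening: 0.0121
finger_force: 12.0
time: 6.58
position: [0.5412, -0.0297, 0.0861]
orientation: [0.001, 0.608, 0.794, 0.0]
wrist_force: [0.1, 0.8, -3.2]
opening: 0.0121
finger_force: 8.0
[ 0.54116005 -0.02968597  0.08611626] 105.163383347795 [ 0.07596013  0.82908242 -3.21865713]
shift cm [ 0.04 -0.05  0.11] turn z -0.04
```

View pics/s1.png

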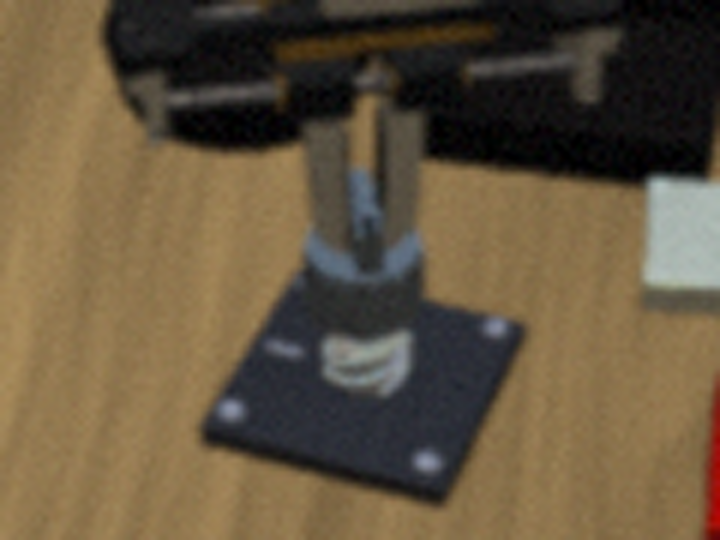

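The cap sits right over the stub. I'll lower it gently at 8 N grip, expecting it to rest at TCP z ≈ 58 mm.

```bash
python3 -m crank '[[[-1,0,0,0.4,0,0,0],[-1,0,0,0.8,0,0,0],[-1,0,0,1.2,0,0,0],[-1,0,0,1.4,0,0,0],[-1,0,0,1.4,0,0,0]]]' 8
python3 -m crank '[[[-1,0,0,0.2,0,0,0],[-1,0,0,0.4,0,0,0],[-1,0,0,0.6,0,0,0],[-1,0,0,0.8,0,0,0],[-1,0,0,0.8,0,0,0]]]' 8
python3 -m crank '[[[-1,0,0,0.1,0,0,0],[-1,0,0,0.2,0,0,0],[-1,0,0,0.3,0,0,0],[-1,0,0,0.4,0,0,0],[-1,0,0,0.4,0,0,0]]]' 8
```

```text
time: 7.05
position: [0.5403, -0.0296, 0.0706]
orientation: [-0.0, 0.607, 0.794, -0.0]
wrist_force: [-0.6, -0.6, -3.6]
opening: 0.012
finger_force: 8.0
time: 7.47
position: [0.5401, -0.0294, 0.0626]
orientation: [-0.001, 0.607, 0.794, -0.0]
wrist_force: [-1.2, 1.7, -3.9]
opening: 0.0124
finger_force: 8.0
time: 7.88
position: [0.5405, -0.0295, 0.0589]
orientation: [-0.0, 0.607, 0.794, -0.0]
wrist_force: [1.0, 1.9, -3.3]
opening: 0.0118
finger_force: 8.0
```

```bash
python3 -m crank '[[[-1,0,0,0.05,0,0,0],[-1,0,0,0.1,0,0,0],[-1,0,0,0.15,0,0,0],[-1,0,0,0.2,0,0,0],[-1,0,0,0.2,0,0,0]]]' 8
python3 -m crank '[[[-1,0,0,0.05,0,0,0],[-1,0,0,0.1,0,0,0],[-1,0,0,0.15,0,0,0],[-1,0,0,0.2,0,0,0],[-1,0,0,0.2,0,0,0]]]' 8
python3 -c "
from h import *
st=readout.get_state();print(st['ft_torque'],st['position'],yaw(st))"
```

```text
time: 8.3
position: [0.541, -0.0299, 0.0576]
orientation: [0.001, 0.607, 0.794, 0.0]
wrist_force: [-1.5, -2.1, 4.6]
opening: 0.0122
finger_force: 8.0
time: 8.72
position: [0.5413, -0.0301, 0.0563]
orientation: [0.001, 0.607, 0.794, 0.0]
wrist_force: [-2.8, -1.9, 11.7]
opening: 0.0118
finger_force: 8.0
[-0.39930023  0.50215604 -0.04135875] [ 0.54129945 -0.03008012  0.05626375] 105.21309596237707
```

It landed at about 58 mm, as expected. I'll ease up by about 1 mm, then screw, descending with the thread (2.5 mm per 30°) and watching the torque.

```bash
cat >> h.py <<'E'
def rep():
    s=readout.get_state(); print("==yaw",yaw(s).round(1),"z",s["position"][2].round(4),"F",s["wrist_force"].round(1),"M",s["ft_torque"].round(2))
E
R='from h import *; rep()'
python3 -m crank '[[[-1,0,0,-0.1,0,0,0],[-1,0,0,-0.1,0,0,0],[-1,0,0,-0.1,0,0,0]]]' 8 >/dev/null
python3 -c "$R"
python3 -m crank '[[[-1,0,0,0,0,0,5],[-1,0,0,0.04,0,0,10],[-1,0,0,0.08,0,0,15],[-1,0,0,0.12,0,0,20],[-1,0,0,0.12,0,0,20]]]' 8 >/dev/null
python3 -c "$R"
python3 -m crank '[[[-1,0,0,0.04,0,0,5],[-1,0,0,0.08,0,0,10],[-1,0,0,0.12,0,0,15],[-1,0,0,0.16,0,0,20],[-1,0,0,0.16,0,0,20]]]' 8 >/dev/null
python3 -c "$R"
```

```text
==yaw 105.2 z 0.0565 F [-0.1 -2.5  6.2] M [-0.41  0.03  0.05]
==yaw 85.0 z 0.0548 F [-1.1 -1.8  1.1] M [-0.31  0.09 -0.05]
==yaw 65.1 z 0.0532 F [-2.  -0.3  1.5] M [-0.18  0.33 -0.04]
```

```bash
R='from h import *; rep()'
python3 -m crank '[[[-1,0,0,0.04,0,0,5],[-1,0,0,0.08,0,0,10],[-1,0,0,0.12,0,0,15],[-1,0,0,0.12,0,0,15]]]' 8 >/dev/null
python3 -c "$R"
python3 -m crank '[[[-1,0,0,0.04,0,0,4],[-1,0,0,0.07,0,0,8],[-1,0,0,0.1,0,0,12],[-1,0,0,0.1,0,0,12]]]' 8 >/dev/null
python3 -c "$R"
python3 -m crank '[[[-1,0,0,0.04,0,0,4],[-1,0,0,0.07,0,0,8],[-1,0,0,0.1,0,0,12],[-1,0,0,0.1,0,0,12]]]' 8 >/dev/null
python3 -c "$R"
```

```text
==yaw 50.2 z 0.0519 F [-3.4 -0.1  1.4] M [ 0.13  0.57 -0.13]
==yaw 38.4 z 0.0509 F [-3.3  1.4  2.5] M [ 0.38  0.55 -0.12]
==yaw 26.4 z 0.05 F [-1.1  2.9  1.2] M [ 0.55  0.45 -0.01]
```

```bash
R='from h import *; rep()'
python3 -m crank '[[[-1,0,0,0.03,0,0,4],[-1,0,0,0.06,0,0,8],[-1,0,0,0.06,0,0,8]]]' 8 >/dev/null
python3 -c "$R"
python3 -m crank '[[[-1,0,0,0.03,0,0,4],[-1,0,0,0.06,0,0,8],[-1,0,0,0.06,0,0,8]]]' 8 >/dev/null
python3 -c "$R"
python3 - <<'E'
from h import *
p,d=eyes.camera("side")
cv2.imwrite("pics/s2.png",p[:,:,::-1]);np.save("pics/s2.npy",d)
P=cloud(cam("side"),d)
m=(abs(P[...,0]-.5406)<.03)&(abs(P[...,1]+.0294)<.03)&(P[...,2]>.005)
hsv=cv2.cvtColor(p,cv2.COLOR_RGB2HSV); v,u=np.nonzero(m); print(u.min(),u.max(),v.min(),v.max())
z=P[...,2][m]; print(np.histogram(z,bins=np.arange(.008,.09,.003)))
u0,v0=int(u.mean()),int(v.mean())
cv2.imwrite("pics/s2c.png",cv2.resize(p[v0-45:v0+45,u0-60:u0+60,::-1],None,fx=6,fy=6,interpolation=cv2.INTER_CUBIC)); print(u0,v0)
E
```

```text
==yaw 18.4 z 0.0494 F [-1.5  3.1  1.5] M [ 0.57  0.42 -0.05]
==yaw 10.4 z 0.0489 F [-1.3  1.5  0.7] M [ 0.55  0.2  -0.05]
260 289 91 236
(array([50, 79, 16, 16, 18, 16, 19, 17, 17, 17, 22, 22, 63, 22, 12, 12,  9,
       13, 11,  7,  6, 10,  4,  3,  0,  0,  0]), array([0.008, 0.011, 0.014, 0.017, 0.02 , 0.023, 0.026, 0.029, 0.032,
       0.035, 0.038, 0.041, 0.044, 0.047, 0.05 , 0.053, 0.056, 0.059,
       0.062, 0.065, 0.068, 0.071, 0.074, 0.077, 0.08 , 0.083, 0.086,
       0.089]))
276 197
```

View pics/s2c.png

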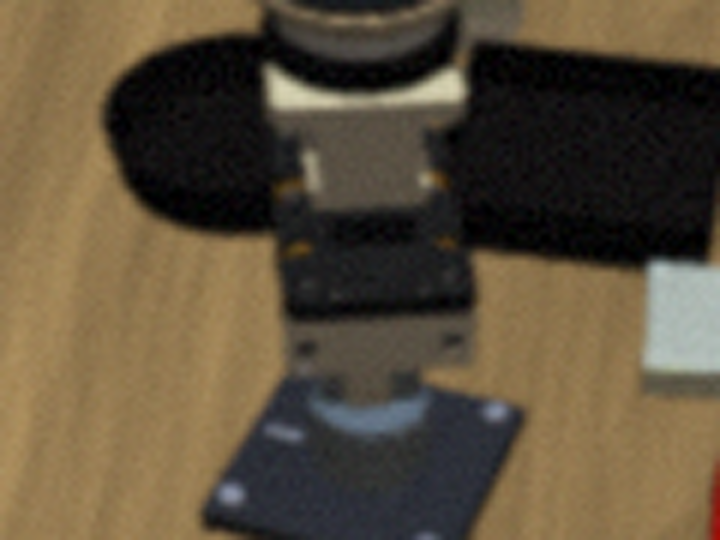

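The cap is near the plate: its skirt's top peaks at 44–47 mm (46 expected if home, 50 if faulty) after 95°. I'll keep turning until it binds.

```bash
R='from h import *; rep()'
python3 -m crank '[[[-1,0,0,0.02,0,0,3],[-1,0,0,0.04,0,0,6],[-1,0,0,0.04,0,0,6]]]' 8 >/dev/null
python3 -c "$R"
python3 -m crank '[[[-1,0,0,0,0,0,3],[-1,0,0,0,0,0,6],[-1,0,0,0,0,0,6]]]' 8 >/dev/null
python3 -c "$R"
python3 -m crank '[[[-1,0,0,0,0,0,3],[-1,0,0,0,0,0,6],[-1,0,0,0,0,0,6]]]' 8 >/dev/null
python3 -c "$R"
python3 -m crank '[[[-1,0,0,0,0,0,3],[-1,0,0,0,0,0,6],[-1,0,0,0,0,0,6]]]' 8 >/dev/null
python3 -c "$R"
```

```text
==yaw 4.4 z 0.0487 F [0.8 2.1 0.7] M [ 0.43 -0.01 -0.09]
==yaw -1.6 z 0.0486 F [-0.   1.2  0.5] M [ 0.24  0.04 -0.03]
==yaw -7.6 z 0.0485 F [ 0.9 -1.7  0. ] M [-0.08  0.   -0.02]
==yaw -13.6 z 0.0485 F [ 2.4  0.4 -2.2] M [ 0.29 -0.26  0.01]
```

```bash
R='from h import *; rep()'
python3 -m crank '[[[-1,0,0,0,0,0,2],[-1,0,0,0,0,0,4],[-1,0,0,0,0,0,4]]]' 8 >/dev/null
python3 -c "$R"
python3 -m crank '[[[-1,0,0,0,0,0,2],[-1,0,0,0,0,0,4],[-1,0,0,0,0,0,4]]]' 8 >/dev/null
python3 -c "$R"
python3 -m crank '[[[-1,0,0,0,0,0,2],[-1,0,0,0,0,0,4],[-1,0,0,0,0,0,4]]]' 8 >/dev/null
python3 -c "$R"
python3 -m crank '[[[-1,0,0,0,0,0,2],[-1,0,0,0,0,0,4],[-1,0,0,0,0,0,4]]]' 8 >/dev/null
python3 -c "$R; s=readout.get_state(); print(s['time'],s['joint_positions'].round(2),s['opening'])"
```

```text
==yaw -17.6 z 0.0485 F [ 3.3  2.4 -2.4] M [ 0.52 -0.48  0.16]
==yaw -21.6 z 0.0486 F [ 3.6  3.6 -3.1] M [ 0.68 -0.56  0.16]
==yaw -25.6 z 0.0486 F [ 3.   4.6 -3.3] M [ 0.81 -0.5   0.15]
==yaw -29.6 z 0.0486 F [ 3.1  4.5 -2. ] M [ 0.9  -0.48  0.21]
13.35 [-0.14  0.57  1.8   0.    0.77  1.95] 0.013529896251740416
```

Torque stepped up to about 0.15–0.2 N·m at about 122° and stayed there as the grip slipped. That matches a sound cap that has gone home. I'll cross-check the skirt's height, then start back lightly.

```bash
R='from h import *; rep()'
python3 - <<'E'
from h import *
p,d=eyes.camera("side"); P=cloud(cam("side"),d)
m=(abs(P[...,0]-.5406)<.026)&(abs(P[...,1]+.0294)<.028)
z=P[...,2][m&(P[...,2]>.038)&(P[...,2]<.056)]; print(np.histogram(z,bins=np.arange(.038,.057,.001)))
m=(abs(P[...,0]-.5406)<.05)&(abs(P[...,1]+.0294)<.05); z=P[...,2][m&(P[...,2]>.006)&(P[...,2]<.018)]; print("plate",np.median(z))
E
python3 -m crank '[[[-1,0,0,0,0,0,-3],[-1,0,0,0,0,0,-6],[-1,0,0,0,0,0,-9],[-1,0,0,0,0,0,-9]]]' 8
python3 -c "$R"
python3 -m crank '[[[-1,0,0,0,0,0,0],[-1,0,0,0,0,0,0],[-1,0,0,0,0,0,0]]]' 15
python3 -c "$R"
```

```text
(array([ 8,  9, 10,  8,  5,  7, 10, 27, 28, 10,  3,  1,  5,  5,  1,  6,  1,
        3,  0]), array([0.038, 0.039, 0.04 , 0.041, 0.042, 0.043, 0.044, 0.045, 0.046,
       0.047, 0.048, 0.049, 0.05 , 0.051, 0.052, 0.053, 0.054, 0.055,
       0.056, 0.057]))
plate 0.011398663460229663
time: 13.73
position: [0.541, -0.0293, 0.0486]
orientation: [-0.0, 0.984, -0.177, 0.0]
wrist_force: [2.8, 4.1, -2.5]
opening: 0.0116
finger_force: 8.0
==yaw -20.3 z 0.0486 F [ 2.8  4.1 -2.5] M [ 0.89 -0.67  0.05]
time: 13.98
position: [0.541, -0.0293, 0.0485]
orientation: [-0.0, 0.984, -0.178, 0.0]
wrist_force: [3.7, 5.2, -2.2]
opening: 0.012
finger_force: 15.0
==yaw -20.5 z 0.0485 F [ 3.7  5.2 -2.2] M [ 0.94 -0.64  0.1 ]
```

The skirt top is at 46 mm, so the cap is fully home and sound, and goes in the square tray. Unscrewing 126°, rising with the thread.

```bash
R='from h import *; rep()'
python3 -m crank '[[[-1,0,0,0,0,0,-5],[-1,0,0,0,0,0,-10],[-1,0,0,0,0,0,-15],[-1,0,0,0,0,0,-20],[-1,0,0,0,0,0,-20]]]' 15 >/dev/null
python3 -c "$R"
python3 -m crank '[[[-1,0,0,-0.04,0,0,-5],[-1,0,0,-0.08,0,0,-10],[-1,0,0,-0.12,0,0,-15],[-1,0,0,-0.16,0,0,-20],[-1,0,0,-0.16,0,0,-20]]]' >/dev/null
python3 -c "$R"
python3 -m crank '[[[-1,0,0,-0.04,0,0,-5],[-1,0,0,-0.08,0,0,-10],[-1,0,0,-0.12,0,0,-15],[-1,0,0,-0.16,0,0,-20],[-1,0,0,-0.16,0,0,-20]]]' >/dev/null
python3 -c "$R"
```

```text
==yaw -0.3 z 0.0485 F [-0.5  0.6  0.2] M [ 0.29 -0.01  0.03]
==yaw 19.4 z 0.0501 F [ 0.9  2.5 -1. ] M [ 0.54 -0.28  0.1 ]
==yaw 39.3 z 0.0518 F [ 2.2  3.7 -1.1] M [ 0.7  -0.36  0.  ]
```

```bash
R='from h import *; rep()'
python3 -m crank '[[[-1,0,0,-0.04,0,0,-5],[-1,0,0,-0.08,0,0,-10],[-1,0,0,-0.12,0,0,-15],[-1,0,0,-0.16,0,0,-20],[-1,0,0,-0.16,0,0,-20]]]' >/dev/null
python3 -c "$R"
python3 -m crank '[[[-1,0,0,-0.04,0,0,-5],[-1,0,0,-0.08,0,0,-10],[-1,0,0,-0.12,0,0,-15],[-1,0,0,-0.16,0,0,-20],[-1,0,0,-0.16,0,0,-20]]]' >/dev/null
python3 -c "$R"
python3 -m crank '[[[-1,0,0,-0.04,0,0,-5],[-1,0,0,-0.08,0,0,-10],[-1,0,0,-0.12,0,0,-15],[-1,0,0,-0.16,0,0,-20],[-1,0,0,-0.16,0,0,-20]]]' >/dev/null
python3 -c "$R"
python3 -m crank '[[[-1,0,0,-0.04,0,0,-3],[-1,0,0,-0.08,0,0,-6],[-1,0,0,-0.08,0,0,-6]]]' >/dev/null
python3 -c "$R"
```

```text
==yaw 59.1 z 0.0533 F [ 0.8  2.7 -1.1] M [ 0.6  -0.36  0.06]
==yaw 79.1 z 0.055 F [1.7 3.1 0.3] M [ 0.65 -0.39 -0.04]
==yaw 99.0 z 0.0567 F [-0.1  2.8  1. ] M [ 0.5  -0.28 -0.03]
==yaw 104.9 z 0.0573 F [0.8 2.3 0.8] M [ 0.44 -0.29 -0.02]
```

```bash
R='from h import *; rep()'
python3 -m crank '[[[-1,0,0,-0.1,0,0,0],[-1,0,0,-0.2,0,0,0],[-1,0,0,-0.3,0,0,0],[-1,0,0,-0.3,0,0,0]]]' >/dev/null
python3 -c "$R"
python3 -m crank '[[[-1,0,0,-0.1,0,0,0],[-1,0,0,-0.2,0,0,0],[-1,0,0,-0.3,0,0,0],[-1,0,0,-0.3,0,0,0]]]' >/dev/null
python3 -c "$R; print(readout.get_state()['opening'])"
```

```text
==yaw 105.1 z 0.0603 F [-1.1  1.  -2.2] M [0.23 0.18 0.02]
==yaw 105.2 z 0.0637 F [ 0.5  0.  -2.2] M [-0.05 -0.09 -0.05]
0.011895838550518931
```

It's free. I'll lift, and measure the tray from the initial top view and from the wrist.

```bash
python3 -m crank '[[[-1,0,0,-1.5,0,0,0],[-1,0,0,-4,0,0,0],[-1,0,0,-7,0,0,0],[-1,0,0,-9,0,0,0],[-1,0,0,-9,0,0,0]]]' 15
python3 - <<'E'
from h import *
im=cv2.imread("pics/top0.png"); g=cv2.cvtColor(im,cv2.COLOR_BGR2GRAY)
m=((g<60)*255).astype(np.uint8); m=cv2.morphologyEx(m,cv2.MORPH_OPEN,np.ones((3,3)))
c,_=cv2.findContours(m,cv2.RETR_EXTERNAL,cv2.CHAIN_APPROX_NONE)
K=cam("top")
for k in c:
    if 1500<cv2.contourArea(k)<6000:
        w=plane(K,k[:,0],.03)[:,:2]*1000; print(cv2.boundingRect(k),[np.round(q,1) for q in cv2.minAreaRect(w.astype(np.float32))])
d=np.load("pics/top0.npy");P=cloud(K,d)
# wall tops and floor of tray
Q=P[200:280,335:412].reshape(-1,3); mm=m[200:280,335:412].ravel()>0
s=Q[mm&(Q[:,2]>.02)&(Q[:,2]<.036)]; print("rim",s.mean(0),[np.round(q,3) for q in cv2.minAreaRect((s[:,:2]*1000).astype(np.float32))])
s=Q[mm&(Q[:,2]<.012)]; print("floor",s.mean(0),np.median(s[:,2]))
st=readout.get_state(); print(yaw(st),st["position"],st["time"]); todo(st,(.452,-.258),.15,105.2)
E
```

```text
time: 17.82
position: [0.5427, -0.0299, 0.1573]
orientation: [0.003, 0.607, 0.794, 0.002]
wrist_force: [-0.1, -0.2, -2.4]
opening: 0.0116
finger_force: 15.0
(445, 326, 115, 94) [array([ 160.2, -540.2]), array([200.8, 269.1]), np.float64(0.6)]
(0, 277, 38, 107) [array([242.4, 563.3]), array([235.2,  87.1]), np.float64(0.6)]
(341, 208, 66, 66) [array([ 453.5, -255.9]), array([143.1, 141.6]), np.float64(83.7)]
(250, 179, 53, 53) [array([535.4, -30.2]), array([106.7, 109. ]), np.float64(75.3)]
(343, 140, 58, 57) [array([ 626.8, -254.6]), array([136.2, 137.5]), np.float64(89.5)]
rim [ 0.45647977 -0.26008853  0.02911871] [array([ 454.147, -257.698]), array([140.193, 140.591]), np.float64(83.776)]
floor [ 0.45450041 -0.25938924  0.00480791] 0.0047741186995334806
105.19118866243998 [ 0.54268263 -0.02994596  0.15734199] 17.8167
shift cm [-19.63 -14.73   0.7 ] turn z -0.01
```

```bash
python3 -m crank '[[[-1,-3,-2.2,0,0,0,0],[-1,-6,-4.4,0,0,0,0],[-1,-9,-6.6,0,0,0,0],[-1,-12,-8.8,0,0,0,0],[-1,-15,-11,0,0,0,0]]]' >/dev/null
python3 -m crank '[[[-1,-2.5,-1.8,0,0,0,0],[-1,-4.6,-3.3,0,0,0,0],[-1,-4.6,-3.3,3,0,0,0],[-1,-4.6,-3.3,6,0,0,0],[-1,-4.6,-3.3,6,0,0,0]]]' >/dev/null
python3 -m crank '[[[-1,0,0,1.5,0,0,0],[-1,0,0,3,0,0,0],[-1,0,0,3.5,0,0,0],[-1,0,0,3.5,0,0,0],[-1,0,0,3.5,0,0,0]]]' 10
python3 - <<'E'
from h import *
rep(); print(readout.get_state()["position"])
p,d=eyes.camera("top"); cv2.imwrite("pics/t2.png",p[:,:,::-1])
p,d=eyes.camera("side"); cv2.imwrite("pics/s3.png",cv2.resize(p[110:230,235:375,::-1],None,fx=5,fy=5,interpolation=cv2.INTER_CUBIC))
E
```

```text
time: 19.07
position: [0.4543, -0.2562, 0.059]
orientation: [0.0, 0.607, 0.795, -0.0]
wrist_force: [0.9, 0.1, -2.7]
opening: 0.0121
finger_force: 10.0
==yaw 105.2 z 0.059 F [ 0.9  0.1 -2.7] M [-0.06 -0.15 -0.02]
[ 0.45426506 -0.25623669  0.0589755 ]
```

View pics/s3.png

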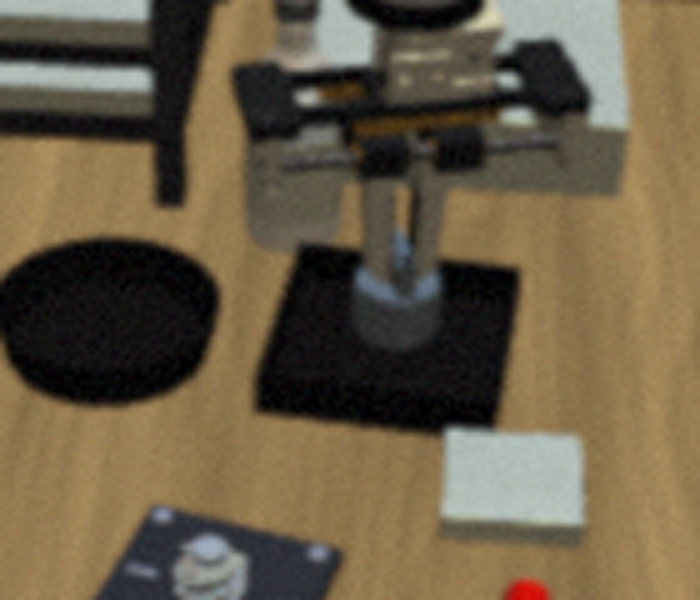

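The cap is centred over the tray and clear of the bottle. I'll lower it gently.

```bash
R='from h import *; rep()'
python3 -m crank '[[[-1,0,0,0.4,0,0,0],[-1,0,0,0.8,0,0,0],[-1,0,0,1.1,0,0,0],[-1,0,0,1.2,0,0,0],[-1,0,0,1.2,0,0,0]]]' 8 >/dev/null
python3 -c "$R"
python3 -m crank '[[[-1,0,0,0.05,0,0,0],[-1,0,0,0.1,0,0,0],[-1,0,0,0.15,0,0,0],[-1,0,0,0.2,0,0,0],[-1,0,0,0.2,0,0,0]]]' 8 >/dev/null
python3 -c "$R"
python3 -m crank '[[[-1,0,0,0.05,0,0,0],[-1,0,0,0.1,0,0,0],[-1,0,0,0.15,0,0,0],[-1,0,0,0.15,0,0,0]]]' 8 >/dev/null
python3 -c "$R"
```

```text
==yaw 105.2 z 0.046 F [ 0.5 -0.2 -2.9] M [-0.03 -0.05  0.01]
==yaw 105.2 z 0.0443 F [-0.5 -0.1 -2.2] M [ 0.01 -0.15 -0.  ]
==yaw 105.2 z 0.0428 F [ 0.1  0.4 -2.8] M [-0.06 -0.11  0.06]
```

```bash
R='from h import *; rep()'
python3 -m crank '[[[-1,0,0,0.05,0,0,0],[-1,0,0,0.1,0,0,0],[-1,0,0,0.1,0,0,0]]]' 8 >/dev/null
python3 -c "$R"
python3 -m crank '[[[-1,0,0,0.05,0,0,0],[-1,0,0,0.1,0,0,0],[-1,0,0,0.1,0,0,0]]]' 8 >/dev/null
python3 -c "$R"
```

```text
==yaw 105.2 z 0.0418 F [-0.4  0.8 -3.2] M [ 0.01 -0.11 -0.  ]
==yaw 105.2 z 0.0408 F [-0.2  1.3 -2.5] M [ 0.   -0.06  0.  ]
```

```bash
R='from h import *; rep()'
python3 -m crank '[[[-1,0,0,0.05,0,0,0],[-1,0,0,0.1,0,0,0],[-1,0,0,0.1,0,0,0]]]' 8 >/dev/null
python3 -c "$R"
python3 -m crank '[[[-1,0,0,0.04,0,0,0],[-1,0,0,0.08,0,0,0],[-1,0,0,0.08,0,0,0]]]' 8 >/dev/null
python3 -c "$R"
```

```text
==yaw 105.2 z 0.0404 F [-1.5  3.1  6.8] M [0.53 0.32 0.01]
==yaw 105.2 z 0.0399 F [-4.1  2.4 10.2] M [ 0.46  0.5  -0.03]
```

Contact at about 40.5 mm: it's on the floor. I'll ease up 0.5 mm, open, and retreat.

```bash
python3 -m crank '[[[-1,0,0,-0.08,0,0,0],[-1,0,0,-0.08,0,0,0],[-0.8,0,0,-0.08,0,0,0],[-0.6,0,0,-0.08,0,0,0],[-0.4,0,0,-0.08,0,0,0]]]'
python3 -m crank '[[[-0.2,0,0,0,0,0,0],[-0.2,0,0,0,0,0,0],[-0.2,0,0,0,0,0,0],[-0.2,0,0,-1,0,0,0],[-0.2,0,0,-3,0,0,0]]]'
python3 -m crank '[[[-0.2,0,0,-4,0,0,0],[-0.2,0,0,-8,0,0,0],[-0.2,0,0,-11,0,0,0],[-0.2,0,0,-13,0,0,0],[-0.2,0,0,-13,0,0,0]]]'
python3 - <<'E'
from h import *
st,p,d,K,P=shot("w9"); rep()
m=(abs(P[...,0]-.455)<.04)&(abs(P[...,1]+.257)<.04)
for a,b in((.055,.066),(.034,.043)):
    s=P[m&(P[...,2]>a)&(P[...,2]<b)]; print(len(s),s.mean(0).round(4),rect(s))
E
```

```text
time: 21.75
position: [0.4541, -0.2563, 0.0399]
orientation: [0.0, 0.607, 0.794, 0.0]
wrist_force: [-0.7, -0.7, -0.3]
opening: 0.0208
finger_force: 0.0
time: 22.17
position: [0.453, -0.2556, 0.0691]
orientation: [-0.002, 0.607, 0.794, -0.0]
wrist_force: [0.8, 0.7, 0.1]
opening: 0.0367
finger_force: 0.0
time: 22.58
position: [0.4555, -0.2572, 0.2049]
orientation: [0.004, 0.607, 0.794, 0.0]
wrist_force: [-0.3, 0.5, 1.5]
opening: 0.0372
finger_force: 0.0
==yaw 105.2 z 0.2024 F [-0.3 -0.1  0.5] M [-0.05 -0.12  0.02]
688 [ 0.4539 -0.2567  0.0598] (((454.0617980957031, -256.9026794433594), (11.648360252380371, 45.65921401977539), 14.971273422241211), np.float64(105.17997140633562))
1415 [ 0.4536 -0.2563  0.0379] (((453.9487609863281, -256.9339904785156), (47.89786148071289, 46.689762115478516), 15.068986892700195), np.float64(-165.21951022551136))
```

View pics/w9.png

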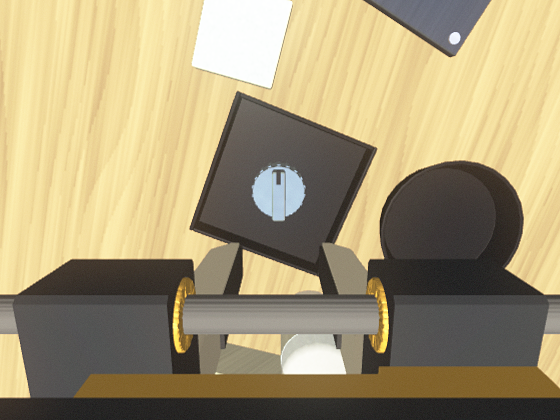

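The view shows the cap upright in the middle of the square tray at (279,192), with its bar top at 60 mm and skirt top at 38 mm. The gripper is clear.

```bash
python3 -m crank '[[[-0.2,0,0,0,0,0,0],[-0.2,0,0,0,0,0,0],[-0.2,0,0,0,0,0,0]]]' >/dev/null; python3 -c "
from rig import ctrl; print(ctrl.finish_job())"
```

```text
the job is handed in; nothing more can be done
None
```

The cap went fully home on the gauge, so it is sound. I unscrewed it, set it upright in the square tray, and handed the job in.

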